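Pry open the filter unit and click the filter slide into its notch

TASK

On the bench stands a filter unit with a hinged cover. Slip the blade of the flat spatula under the cover's near edge, lever the cover up and swing it back clearly past upright, keeping your fingers off the cover, then lay the spatula back on its rest. Then pinch the filter carriage by its upright grip, slide it along its rail (to the robot's left) until the ball drops into the notch, without running past it, and finish there, still holding the grip in the notch; leave everything else on the bench where it stands.

Things in the scene. Friction and masses are not known exactly. Their poses are not given: they have to be found in the camera images.
- cover (a joint): flat grey cover of the filter unit, 130 mm deep, 280 mm wide, 4 mm thick, about 150 g, hinged along its far edge. Joint value: 0 shut (level), 1.571 upright, 2.0 fully back (stop). The hinge is stiff: the cover stays at any angle; it takes about 2 N at the lip, 5 N halfway in, to swing it up.
- cover_lip (a point): middle of the cover's near (free) lower edge, on its underside; moves with the cover. Shut, it is 70 mm above the bench and overhangs the unit's front wall by 10 mm. The front wall's top is only 58 mm up, so a 12 mm high slot, 270 mm wide, is open under the lip.
- cover_hinge (a point): middle of the cover's hinge line, 70 mm above the bench, 130 mm from the lip. The line runs along this point's y axis.
- housing: the filter unit, fixed to the bench: a grey open trough 120 mm deep (x) and 280 mm wide (y), walls 5 mm thick; low optical head, 58 mm high, behind it. Origin: under the trough's centre on the bench; x axis from the cover's lip towards its hinge, y axis along the rail to the left as the robot sees it; end and rear walls 70 mm high, front wall 58 mm.
- carriage (a joint): filter carriage on the rail under the cover. Value in m along the housing's +y: 0 right end, 0.145 left stop; starts near the right end. Drag 1.5 N; from 13 mm before the notch a sprung ball climbs a ridge (5 N more at first, fading to none at the ridge top 6 mm before the notch), then drops in, pulling towards the notch; under 1 mm of play there, 5 N again to leave it on the far side.
- knob (a point): on the carriage's upright black grip: 16 mm along the rail (y), 20 mm across it (x), top 62 mm above the bench, bottom 26 mm above it where it meets the carriage plate (44 mm x 44 mm). This point is in its middle, 50 mm above the bench. At least 60 mm is free on both sides of it along the rail.
- notch (a point): where knob is when the ball sits in the notch; axes like the housing's. In the scene it is in line with the thin upright steel tab standing behind the detent strip (the tab is 52 mm towards the hinge from here). 35 to 110 mm to the left of the knob's start.
- spatula_grip (a point): point on the flat spatula's wooden handle, mid-height, 20 mm behind the handle's front end. Handle 85 mm long, 14 mm wide, 14 mm high. x axis towards the blade tip, z up. Spatula 170 mm long, about 50 g.
- spatula_tip (a point): middle of the end of the spatula's steel blade, 105 mm ahead of the grip point and 6 mm lower: blade 85 mm long, 18 mm wide, 2 mm thick, its underside flush with the handle's.
- spatula: the flat spatula, origin at the handle's front end, underside; x axis towards the blade tip.
- rest_top (a point): where the grip point of the spatula is (35 mm above the bench) when it lies on its rest: a dark 150 mm x 64 mm base plate, 6 mm thick, with two white crossbars 28 mm high, 46 mm behind and 65 mm ahead of this point; each bar is free over 52 mm between small end lips 6 mm high. x axis along the rest.
- rack: bystander: white tube rack with capped tubes, 130 x 70 mm, 92 mm high; origin under its centre (stands on the other side from the spatula's rest).
- tape: bystander: roll of paper tape, 52 mm across, 15 mm high, lying in front of the unit; origin under its centre.
- marker: bystander: white marker pen, 12 mm thick, 120 mm long, lying in front of the unit; origin under its middle.
- vial: bystander: small glass vial, 28 mm across, 48 mm high; origin under its centre.
- beaker: bystander: glass beaker, 70 mm across, 85 mm high; origin under its centre.
- tipbox: bystander: clear open box, 120 x 85 mm, 50 mm high; origin under its centre.
There are look-alikes about, which are no part of the job. There is more than one size of the spatula; the job needs the middle-sized.

How it is judged (in metres and radians):
On the way, in this order (a step that is already met when the one before it is completed fails the run):
1. the spatula lifts the cover (value of joint cover above 0.3 rad and contact force between spatula and cover above 0.2 N), for 0.02 s.
2. the cover stands past upright (value of joint cover above 1.62 rad), for 0.2 s.
3. the spatula lies on its rest, let go (distance between spatula_grip and rest_top below 0.03 m and angle between spatula_grip's own z axis and vertical below 0.15 rad and contact force between the fingers and spatula below 0.1 N and linear speed of spatula below 0.03 m/s), for 0.2 s.
4. the carriage is held in the notch (y of knob in the frame of notch between -0.0018 and 0.0018 m and contact force between the fingers and carriage above 4 N), for 0.3 s.
At the end, for the whole second after the job is handed in: The carriage is at rest within 1.8 mm of the notch with the fingers holding it (over 4 N); the cover is open past upright (over 1.6 rad); the spatula lies level and at rest on its rest, its grip point within 30 mm of the rest's point, not touched by the fingers (all of step 3 and all of step 4 and value of joint cover above 1.6 rad and velocity of joint carriage between -0.005 and 0.005 m/s); the arm keeps its last pose, push and grip.
It fails at once if the fingers push on the cover (over 2 N) (contact force between the fingers and cover above 2 N).
It fails at once if the carriage runs more than 10 mm past the notch (y of knob in the frame of notch above 0.01 m).
It fails at once if a bystander is moved more than 30 mm (distance of any of rack, tape, marker, vial, beaker, tipbox from where it was at the start of the episode above 0.03 m).
It also fails if it takes over 61 s, if anything falls off the work surface, if the arm or the gripper's body presses on something with over 40 N, if the wrist force passes 120 N, or if a joint passes its speed limit or range.

ROBOT

A 6-joint arm with a two-finger parallel gripper is mounted at the origin on the work surface. World frame = base frame: x ahead of the robot, y to its left, z up, the work surface at z = 0. Lengths are in mm, angles in rad, forces in N, time in s.
With the tool pointing down it reaches from about 350 to 775 mm from the base axis. Payload 7.3 kg.
Tool frame: the origin (TCP) lies midway between the tips of the shut fingers; the grasp point (between the pads) lies 19 mm behind it (bot.tcp_to_grasp is the distance from the TCP to the grasp point, in mm); z points along the fingers, y is the line along which they close (so a half turn about z gives the same grasp; the last joint's range is limited). The gripper opens to 92 mm and grips with 3 to 60 N. Pads are 19 mm wide; open, the fingers measure 130 mm over their backs; the gripper's body (75 mm by 190 mm) begins 47 mm behind the grasp point.
Start: joints at [-1.319, 0.342, 1.524, -0, 1.275, -0.146], TCP at [203.404, -484.016, 226.741] pointing down, gripper open.
Joint ranges: [-2.53, 2.53], [-0.77, 2.02], [0.04, 2.7], [-1, 4.14], [0.28, 2.66], [-3.11, 3.11]. Speed limits (rad/s): [2.57, 2.57, 3.14, 3.14, 3.14, 3.14].

INTERFACE

Orientations are given as [roll, pitch, yaw] about the fixed x, y, z axes, in that order (R = Rz(yaw) Ry(pitch) Rx(roll)).
In Python, from plant import bot, viewer gives the robot as it stands. The module is installed in compiled form; this text tells all that it offers.
- The arm moves only by the shell command python3 -m handwheel 'ROWS'. ROWS is text: rows parted by semicolons, each of 7 numbers parted by spaces: the shift along the tool's x, y, z scaled (see below), then the turn, a rotation vector about the tool's x, y, z scaled (see below), then the opening, from -1 (shut) to 1 (fully open), so that 0 is half open. In form: tx ty tz rx ry rz gripper; .... A call has 1 to 8 rows; each row is the pose to reach, as a shift and turn from the pose commanded when the call began, along the tool's axes at that moment, turning the shorter way round; what a row does not reach only later rows make up. The controller multiplies each number of a shift by 10 cm and each number of a turn by pi rad. A row lasts 1/12 s, in which the tool goes at most 41.7 mm and 7.16 degrees, less where a joint would pass 70% of its speed; a pose out of reach is approached as far as the arm can. A call with a number of a shift or a turn outside -1 to 1 is refused whole. A call with a gripper value outside its range is refused whole. The fingers move at their own pace and stop on an object; the grip force is fixed at half the most. Time passes only in rows, so rows that repeat a pose let the fingers close. It gives the time, the measured TCP pose, the force, the opening and the grip force at its end, in the units of the state.
- bot.get_obs(): the state, without advancing time (a new reading comes with each control period).
- viewer.capture(name): name is "side" or "top"; returns a dict with "frame" (384x512x3 uint8, red, green, blue), "fov_y" (degrees; the focal length in pixels is half the picture's height over the tangent of half this angle, whatever the lens; pixels are square), "cx", "cy" (the principal point, pixels), "T" (4x4, takes a point from camera to world coordinates). Camera axes: x right, y down, z forward; pixel columns grow to the right and rows downward; lengths in mm; the calibration is good to about 2 mm. A picture is of the moment at which its call begins. There is no depth.
- bot.close_job(): hands the job in; it is judged then, once.
Trained networks look in a picture, given as the dict that the camera call returned (one of the last four; its "shot" number tells which), for a name from the list of things; names that differ only in an ending like _2 or _b are one class to them, and where a whole thing is asked for, a point or a joint stands for the part that bears it (a point fixed in the world has none). Each returns a list of dicts, best first, with "score" (0 to 1); they miss things now and then, are a little off and sometimes report something else, mostly with a low value. They report only what shows in the picture. A call takes as long as a camera call. They do not tell look-alikes from the thing itself.
- viewer.recognise(target, picture): "centre" ([column, row] in pixels, amid what is visible of it).
- viewer.cut_out(target, picture): "pixels" (384x512 bool, what is visible of it) and "centre" ([column, row] in pixels, amid what is visible of it).
The state is a dict: "time": time; "joint_positions": joint angles; "dq": joint speeds; "tau": joint torques, N m; "tool_pos": TCP position; "tcp_rot": TCP orientation; "contact_force": force on the tool from outside, world axes, zero at the start; "moment": the same for the moment, N m; "grip_width": finger opening in mm; "finger_force": force on a finger pad.
Only numpy, scipy, OpenCV 4.12 (cv2) and the standard library are available. Lean on these libraries where they do the work, as an engineer would, in place of code of your own. Each camera call takes 0.05 s, during which the arm holds its last target. There are 200 camera calls.

## Working session

There is one attempt and no reset: what is moved stays moved. The work goes in short steps, Python scripts to look and compute and a shell command to move; the robot and the scene stay as the last step left them, time stands still between calls to the robot, and variables do not carry over. Pictures are saved under pics/ and viewed, at most 10 in all, crops included, and the job is handed in when it is done.

```bash
mkdir -p pics; cat > h.py <<'E'
import numpy as np, cv2
from plant import bot, viewer
from scipy.spatial.transform import Rotation as R
def f(c): return c["frame"].shape[0]/2/np.tan(np.radians(c["fov_y"])/2)
def ray(c,p):
    T=np.array(c["T"]); d=np.array([(p[0]-c["cx"])/f(c),(p[1]-c["cy"])/f(c),1.]); return T[:3,3],T[:3,:3]@d
def at_z(c,p,z):
    o,d=ray(c,p); return o+d*(z-o[2])/d[2]
def proj(c,P):
    T=np.array(c["T"]); q=T[:3,:3].T@(np.array(P,float)-T[:3,3]); return np.array([c["cx"]+f(c)*q[0]/q[2],c["cy"]+f(c)*q[1]/q[2]])
E
python3 - <<'E'
from h import *
t=viewer.capture("top"); s=viewer.capture("side")
for n,c in(("top",t),("side",s)):
    cv2.imwrite(f"pics/{n}0.png",cv2.cvtColor(c["frame"],cv2.COLOR_RGB2BGR))
    print(n,c["fov_y"],c["cx"],c["cy"],np.round(c["T"],3).tolist())
    for k in "cover_lip cover_hinge knob notch spatula_grip spatula_tip rest_top tape marker vial beaker tipbox rack housing".split():
        print(k,[(np.round(r["centre"]).tolist(),round(r["score"],2)) for r in viewer.recognise(k,c)[:4]])
print(bot.get_obs())
E
```

```text
top 43.558943782086004 260.0428614254892 200.72941511730883 [[-0.013, -0.991, 0.13, 280.265], [-1.0, 0.014, 0.002, 75.886], [-0.004, -0.13, -0.991, 1782.817], [0.0, 0.0, 0.0, 1.0]]
cover_lip [([272.0, 168.0], 0.81)]
cover_hinge [([264.0, 155.0], 0.91)]
knob []
notch [([195.0, 207.0], 0.44)]
spatula_grip [([204.0, 283.0], 0.82), ([196.0, 203.0], 0.74), ([148.0, 224.0], 0.6)]
spatula_tip [([203.0, 282.0], 0.69), ([193.0, 214.0], 0.53), ([156.0, 223.0], 0.45)]
rest_top [([193.0, 210.0], 0.61)]
tape [([299.0, 220.0], 0.44)]
marker [([197.0, 205.0], 0.63), ([256.0, 213.0], 0.62)]
vial [([368.0, 148.0], 0.4), ([181.0, 143.0], 0.4)]
beaker []
tipbox [([158.0, 174.0], 0.6)]
rack [([364.0, 217.0], 0.79)]
housing [([270.0, 155.0], 0.83)]
side 42.0722815026093 251.5249280749437 192.53829137648816 [[-0.908, -0.239, 0.345, -4.83], [-0.419, 0.486, -0.767, 1111.01], [0.015, -0.841, -0.541, 808.927], [0.0, 0.0, 0.0, 1.0]]
cover_lip [([206.0, 180.0], 0.76)]
cover_hinge [([190.0, 186.0], 0.78)]
knob []
notch []
spatula_grip [([300.0, 289.0], 0.76), ([206.0, 257.0], 0.65), ([189.0, 314.0], 0.56)]
spatu
[... 322 characters left out ...]
)]
housing []
{'time': 1.5, 'joint_positions': array([-1.31902579e+00,  3.41985116e-01,  1.52409853e+00,  7.24441031e-06,
        1.27544432e+00, -1.46000712e-01]), 'dq': array([-0.00024127,  0.00040648,  0.00031834, -0.00028362,  0.00151999,
       -0.00026084]), 'tau': array([-3.30738631e-04, -4.31129408e+01, -2.44476807e+01,  7.17712543e-02,
        4.84120846e-02, -5.87471490e-06]), 'tool_pos': array([ 203.39012391, -484.00796165,  226.74875281]), 'tcp_rot': array([3.14152764e+00, 2.55450152e-06, 3.97769141e-01]), 'contact_force': array([-0.34135816, -0.44108934, -0.16738779]), 'moment': array([-0.03639824,  0.04607428,  0.00695299]), 'finger_force': 0.0, 'grip_width': 91.82073271954273}
```

View both.

```bash
python3 - <<'E'
import cv2
a=cv2.imread("pics/top0.png")[100:320,110:410]; cv2.imwrite("pics/topc.png",cv2.resize(a,None,fx=2.66,fy=2.66,interpolation=cv2.INTER_CUBIC))
a=cv2.imread("pics/side0.png")[90:350,60:400]; cv2.imwrite("pics/sidec.png",cv2.resize(a,None,fx=2.3,fy=2.3,interpolation=cv2.INTER_CUBIC))
E
```

```text
(no output)
```

View pics/topc.png

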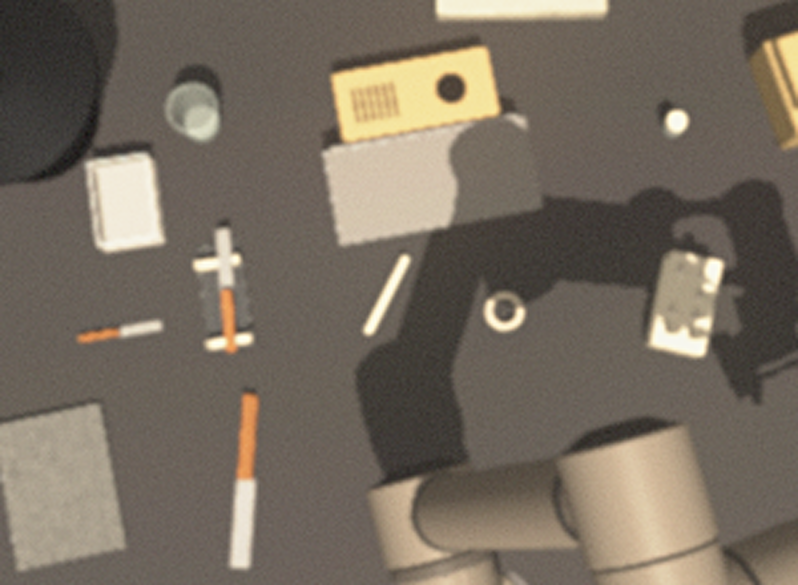

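View pics/sidec.png

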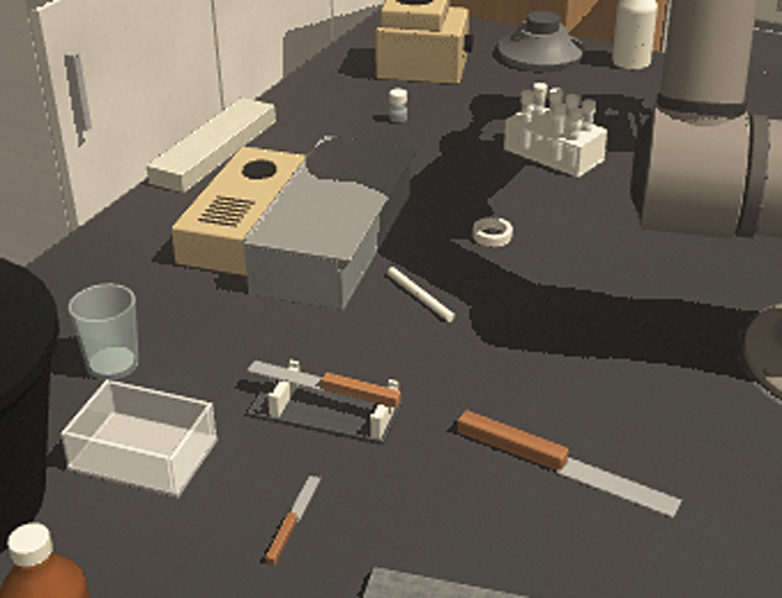

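```bash
python3 - <<'E'
from h import *
from scipy.optimize import least_squares
import pickle
t=viewer.capture("top"); s=viewer.capture("side"); pickle.dump((t,s),open("cap.pkl","wb"))
tp=lambda p:(np.array(p)+.5)/2.66+[110,100]-.5
sp=lambda p:(np.array(p)+.5)/2.3+[60,90]-.5
ct=[tp(p) for p in((323,152),(340,243),(540,208),(525,115))]
cs=[sp(p) for p in((246,237),(345,262),(413,150),(325,137))]
for n,c,C in(("t",t,ct),("s",s,cs)):
    P=np.array([at_z(c,p,74)for p in C])[:,:2]; print(n,P.round().tolist(),[round(float(np.linalg.norm(P[i]-P[i-1])))for i in range(4)])
M=np.array([[130,140],[0,140],[0,-140],[130,-140]],float)
def W(q): 
    c_,s_=np.cos(q[2]),np.sin(q[2]); return [np.array([q[0]+c_*a-s_*b,q[1]+s_*a+c_*b,74]) for a,b in M]
for cams in([0],[1],[0,1]):
    def r(q): return np.concatenate([proj(c,P)-p for i in cams for c,C in[((t,ct),(s,cs))[i]] for P,p in zip(W(q),C)])
    o=least_squares(r,[600,0,.17]); print("lip xy yaw",o.x.round(3),o.fun.round(1))
for n,c,lo in(("t",t,(180,180,215,240)),("s",s,(160,240,240,275))):
    im=c["frame"].astype(int); x0,y0,x1,y1=lo
    m=np.zeros(im.shape[:2],bool); sub=im[y0:y1,x0:x1]; m[y0:y1,x0:x1]=(sub[...,0]-sub[...,2]>60)
    v,u=np.nonzero(m); z=35 if n=="s" else 42
    Q=np.array([at_z(c,p,z)[:2] for p in zip(u,v)]); mu=Q.mean(0); _,_,V=np.linalg.svd(Q-mu); d=V[0]*np.sign(V[0][0]); pr=(Q-mu)@d
    print(n,len(u),"handle mid",mu.round(1),"yaw",np.arctan2(d[1],d[0]).round(3),"ext",pr.min().round(1),pr.max().round(1))
for k in("rest_top","spatula"):
    for n,c in(("t",t),("s",s)):
        for r_ in viewer.cut_out(k,c)[:3]: 
            m=r_["pixels"]; print(k,n,r_["centre"],round(r_["score"],2),m.sum(),at_z(c,r_["centre"],20).round())
E
```

```text
t [[667.0, 182.0], [541.0, 160.0], [586.0, -112.0], [715.0, -95.0]] [281, 128, 275, 131]
s [[669.0, 172.0], [539.0, 167.0], [587.0, -107.0], [710.0, -87.0]] [263, 130, 279, 125]
lip xy yaw [5.63189e+02 2.31910e+01 1.64000e-01] [-0.1 -0.4 -0.4  0.3  0.9 -0.1 -0.3  0.2]
lip xy yaw [5.62781e+02 2.37270e+01 1.66000e-01] [-1.9  2.1  0.9 -1.   1.3 -0.9 -0.2 -1. ]
lip xy yaw [5.63053e+02 2.33110e+01 1.65000e-01] [-0.2 -0.3 -0.5  0.3  0.8 -0.1 -0.4  0.2 -1.9  2.   0.8 -1.2  1.3 -1.
 -0.1 -1.1]
t 118 handle mid [440.  314.6] yaw 0.096 ext -42.6 43.0
s 146 handle mid [442.  310.1] yaw 0.047 ext -44.7 44.6
rest_top t [192.1, 208.8] 0.7 526 [486. 331.  20.]
rest_top s [198.0, 266.9] 0.75 1042 [475. 344.  20.]
spatula t [201.5, 290.0] 0.86 391 [190. 295.  20.]
spatula t [196.6, 206.6] 0.57 137 [493. 314.  20.]
spatula s [204.1, 254.4] 0.92 452 [485. 298.  20.]
spatula s [301.2, 288.5] 0.61 974 [230. 307.  20.]
spatula s [185.4, 311.7] 0.52 247 [428. 480.  20.]
```

```bash
python3 -m handwheel '1 -.9 0 0 0 0 1;1 -.9 0 0 0 0 1;1 -.9 0 0 0 0 1;1 -.9 0 0 0 0 1' && python3 -m handwheel '1 -.9 0 0 0 0 1;1 -.9 0 0 0 0 1;1 -.9 0 0 0 0 1;1 -.9 0 0 0 0 1' && python3 -m handwheel '1 -.9 0 0 0 0 1;1 -.9 0 0 0 0 1;1 -.9 0 0 0 0 1;1 -.9 0 0 0 0 1'
python3 - <<'E'
from h import *; import pickle
t,s=pickle.load(open("cap.pkl","rb"))
tp=lambda p:(np.array(p)+.5)/2.66+[110,100]-.5
sp=lambda p:(np.array(p)+.5)/2.3+[60,90]-.5
a,b=at_z(t,tp((218,263)),32),at_z(t,tp((230,341)),32); print("bars",a.round(),b.round(),"rest",(b+(a-b)*46/111).round(),np.linalg.norm(a-b),np.arctan2(*(a-b)[1::-1]))
print("tip t",at_z(t,tp((222,226)),30).round(),"end t",at_z(t,tp((231,352)),42).round(), "tip s",at_z(s,sp((248,367)),30).round())
for n,z in(((668,118),40),):print("vial",at_z(t,tp(n),z).round())
E
```

```text
time: 2.13
tool_pos: [261.9, -357.5, 226.7]
tcp_rot: [-3.139, -0.001, 0.4]
contact_force: [-0.4, 0.5, 1.3]
grip_width: 91.7
finger_force: 0.0
time: 2.47
tool_pos: [319.2, -236.4, 226.9]
tcp_rot: [-3.14, -0.001, 0.401]
contact_force: [-0.1, 0.3, -0.4]
grip_width: 92.1
finger_force: 0.0
time: 2.8
tool_pos: [376.9, -115.0, 227.0]
tcp_rot: [-3.141, -0.002, 0.402]
contact_force: [-1.1, 0.3, 0.6]
grip_width: 91.5
finger_force: 0.0
bars [522. 331.  32.] [414. 314.  32.] rest [459. 321.  32.] 109.58115987889207 0.15620524186174953
tip t [574. 326.  30.] end t [398. 311.  42.] tip s [568. 330.  30.]
vial [ 717. -298.   40.]
```

```bash
python3 -m handwheel '.62 -.91 0 0 0 0 1;.62 -.91 0 0 0 0 1;.62 -.91 0 0 0 0 1' && python3 -m handwheel '.62 -.91 0 0 0 0 1;.62 -.91 0 0 0 0 1;.62 -.91 0 0 0 0 1' && python3 -m handwheel '.62 -.91 0 0 0 0 1;.62 -.91 0 0 0 0 1;.62 -.91 0 0 0 0 1' && python3 -m handwheel '.62 -.91 0 0 0 .098 1;.62 -.91 0 0 0 .098 1;.62 -.91 0 0 0 .098 1;.62 -.91 0 0 0 .098 1'
python3 -m handwheel '0 0 1 0 0 0 1;0 0 1 0 0 0 1;0 0 1 0 0 0 1;0 0 1 0 0 0 1'
```

```text
time: 3.05
tool_pos: [397.8, -9.0, 226.9]
tcp_rot: [3.142, -0.001, 0.398]
contact_force: [0.1, -0.8, 0.6]
grip_width: 92.0
finger_force: 0.0
time: 3.3
tool_pos: [420.0, 99.3, 226.9]
tcp_rot: [3.141, -0.001, 0.399]
contact_force: [0.2, 0.0, 0.9]
grip_width: 92.1
finger_force: 0.0
time: 3.55
tool_pos: [442.1, 207.6, 226.7]
tcp_rot: [-3.141, -0.001, 0.399]
contact_force: [-1.0, -0.4, -0.1]
grip_width: 91.8
finger_force: 0.0
time: 3.88
tool_pos: [464.2, 317.2, 226.0]
tcp_rot: [-3.14, -0.001, 0.09]
contact_force: [-1.4, -1.4, -0.7]
grip_width: 91.6
finger_force: 0.0
time: 4.22
tool_pos: [461.0, 310.6, 122.1]
tcp_rot: [3.138, 0.008, 0.09]
contact_force: [-0.5, -0.4, 0.1]
grip_width: 91.7
finger_force: 0.0
```

```bash
python3 -m handwheel '0 0 .8 0 0 0 1;0 0 .8 0 0 0 1;0 0 .8 0 0 0 1;0 0 .8 0 0 0 1;0 0 .8 0 0 0 1'
```

```text
time: 4.63
tool_pos: [464.9, 313.2, 49.3]
tcp_rot: [-3.14, -0.004, 0.09]
contact_force: [-0.1, -0.4, 1.1]
grip_width: 91.8
finger_force: 0.0
```

```bash
python3 -m handwheel '0 0 .3 0 0 0 1;0 0 .3 0 0 0 1;0 0 .3 0 0 0 1;0 0 .3 0 0 0 -1;0 0 .3 0 0 0 -1;0 0 .3 0 0 0 -1;0 0 .3 0 0 0 -1;0 0 .3 0 0 0 -1' && python3 -m handwheel '0 0 0 0 0 0 -1;0 0 0 0 0 0 -1;0 0 0 0 0 0 -1;0 0 0 0 0 0 -1;0 0 0 0 0 0 -1;0 0 0 0 0 0 -1'
```

```text
time: 5.3
tool_pos: [463.3, 312.9, 17.3]
tcp_rot: [-3.141, -0.001, 0.09]
contact_force: [1.0, 0.0, 0.1]
grip_width: 63.3
finger_force: 0.0
time: 5.8
tool_pos: [463.0, 312.7, 16.6]
tcp_rot: [3.141, 0.0, 0.09]
contact_force: [0.8, 0.3, 0.1]
grip_width: 23.0
finger_force: 0.0
```

```bash
python3 - <<'E'
from h import *
c=viewer.capture("side"); a=c["frame"][170:330,110:310]; cv2.imwrite("pics/g1.png",cv2.cvtColor(cv2.resize(a,None,fx=3,fy=3,interpolation=cv2.INTER_CUBIC),cv2.COLOR_RGB2BGR)); print(bot.get_obs()["tool_pos"])
E
```

```text
[462.99666928 312.74544128  16.63006231]
```

View pics/g1.png

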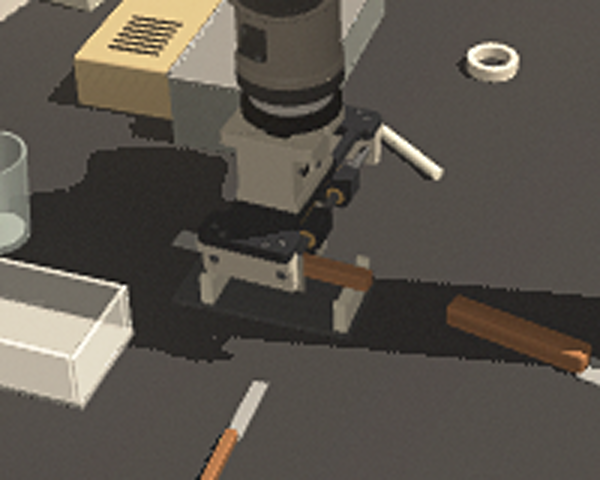

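```bash
python3 -m handwheel '0 0 0 0 0 0 -1;0 0 0 0 0 0 -1;0 0 0 0 0 0 -1;0 0 0 0 0 0 -1;0 0 0 0 0 0 -1;0 0 0 0 0 0 -1' && python3 -m handwheel '0 0 -.3 0 0 0 -1;0 0 -.6 0 0 0 -1;0 0 -1 0 0 0 -1;0 0 -1 0 0 0 -1;0 0 -1 0 0 0 -1'
```

```text
time: 6.35
tool_pos: [463.0, 312.7, 16.7]
tcp_rot: [3.141, 0.0, 0.09]
contact_force: [0.5, 0.0, -0.5]
grip_width: 13.8
finger_force: 30.0
time: 6.77
tool_pos: [464.3, 313.4, 119.1]
tcp_rot: [-3.14, -0.005, 0.09]
contact_force: [-0.7, 0.0, -0.9]
grip_width: 14.1
finger_force: 30.0
```

```bash
python3 -m handwheel '-.21 .93 0 0 0 0 -1;-.21 .93 0 0 0 0 -1;-.21 .93 0 0 0 0 -1' && python3 -m handwheel '-.21 .93 0 0 0 0 -1;-.21 .93 0 0 0 0 -1;-.21 .93 0 0 0 0 -1' && python3 -m handwheel '-.21 .93 0 0 0 -.024 -1;-.21 .93 0 0 0 -.024 -1;-.21 .93 0 0 0 -.024 -1;-.21 .93 .2 0 0 -.024 -1;-.21 .93 .4 0 0 -.024 -1;-.21 .93 .4 0 0 -.024 -1;-.21 .93 .4 0 0 -.024 -1'
python3 - <<'E'
from h import *; import pickle
t=viewer.capture("top"); s=viewer.capture("side"); o=bot.get_obs(); pickle.dump((t,s,o),open("pre.pkl","wb")); print(o["tool_pos"],o["tcp_rot"])
a=t["frame"][130:250,210:330]; b=s["frame"][130:250,180:330]
a=cv2.resize(a,(480,480),interpolation=cv2.INTER_CUBIC)[:,:300]; b=cv2.resize(b,(600,480),interpolation=cv2.INTER_CUBIC)[:,:490]
cv2.imwrite("pics/pre.png",cv2.cvtColor(np.hstack([a,b]),cv2.COLOR_RGB2BGR))
E
```

```text
time: 7.02
tool_pos: [447.8, 214.3, 114.9]
tcp_rot: [3.139, 0.005, 0.089]
contact_force: [0.0, 0.5, -0.5]
grip_width: 13.6
finger_force: 30.0
time: 7.27
tool_pos: [435.8, 120.0, 115.3]
tcp_rot: [3.14, 0.004, 0.088]
contact_force: [0.4, 0.9, -0.9]
grip_width: 13.7
finger_force: 30.0
time: 7.85
tool_pos: [424.1, 29.3, 75.6]
tcp_rot: [-3.141, 0.004, 0.165]
contact_force: [0.3, -0.3, -0.5]
grip_width: 13.7
finger_force: 30.0
[425.51511524  29.4573185   76.95964467] [3.14156176e+00 8.34450409e-05 1.65818332e-01]
```

View pics/pre.png

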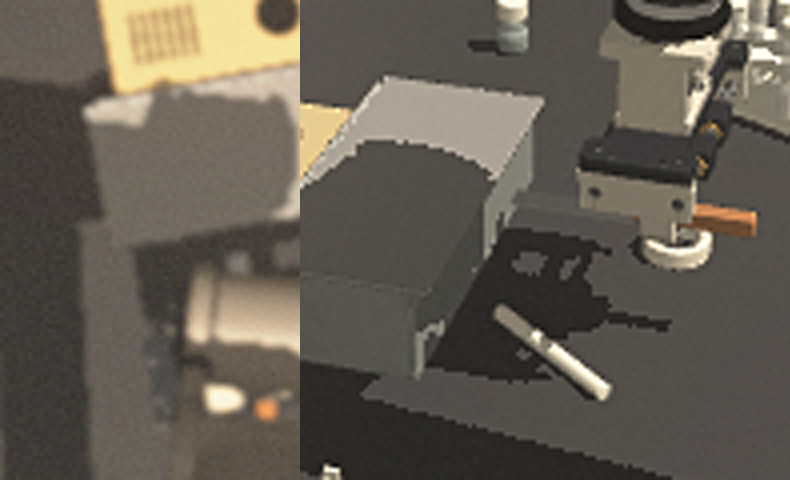

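```bash
python3 - <<'E'
from h import *; import pickle
t,s,o=pickle.load(open("pre.pkl","rb")); e=np.array([.9864,.1643,0]); n=np.array([-.1643,.9864,0])
p=o["tool_pos"]
for l in(100,105,110):
    for w in (-9,9):
        q=proj(s,p+l*e+w*n+[0,0,12.4]); print(l,w,((q-[180,130])*4).round()+[300,0])
for a in(-140,0,140):
  for z in(70,74): print(a,z,((proj(s,[563+n[0]*a,23.3+n[1]*a,z])-[180,130])*4).round()+[300,0])
E
```

```text
100 -9 [526. 188.]
100 9 [518. 200.]
105 -9 [519. 186.]
105 9 [511. 199.]
110 -9 [512. 185.]
110 9 [504. 198.]
-140 70 [542. 100.]
-140 74 [542.  96.]
0 70 [487. 190.]
0 74 [487. 185.]
140 70 [423. 295.]
140 74 [422. 290.]
```

```bash
python3 -m handwheel '0 0 .25 0 0 0 -1;0 0 .25 0 0 0 -1;0 0 .25 0 0 0 -1;0 0 .25 0 0 0 -1'
```

```text
time: 8.28
tool_pos: [425.8, 29.4, 52.6]
tcp_rot: [3.141, -0.001, 0.166]
contact_force: [0.5, -0.0, 0.2]
grip_width: 13.8
finger_force: 30.0
```

```bash
python3 -m handwheel '.2 0 0 0 0 0 -1;.4 0 0 0 0 0 -1;.6 0 0 0 0 0 -1;.85 0 0 0 0 0 -1;.85 0 0 0 0 0 -1;.85 0 0 0 0 0 -1'
```

```text
time: 8.78
tool_pos: [510.2, 43.4, 52.7]
tcp_rot: [3.141, -0.002, 0.166]
contact_force: [-1.1, -0.6, -1.2]
grip_width: 14.1
finger_force: 30.0
```

```bash
python3 -m handwheel '-.4 0 0 0 0 0 -1;-.4 0 0 0 0 0 -1;-.4 0 0 0 0 0 -1' && python3 -m handwheel '0 0 -.06 0 0 0 -1;0 0 -.14 0 0 0 -1;.02 0 -.24 0 0 0 -1;.04 0 -.34 0 0 0 -1;.07 0 -.43 0 0 0 -1;.07 0 -.43 0 0 0 -1'
python3 - <<'E'
from h import *
s=viewer.capture("side"); print(bot.get_obs()["moment"],bot.get_obs()["tool_pos"])
b=s["frame"][110:250,130:330]
cv2.imwrite("pics/l1.png",cv2.cvtColor(cv2.resize(b,None,fx=3,fy=3,interpolation=cv2.INTER_CUBIC),cv2.COLOR_RGB2BGR))
E
```

```text
time: 9.03
tool_pos: [465.8, 36.7, 51.7]
tcp_rot: [-3.141, 0.004, 0.165]
contact_force: [0.7, 0.9, -0.2]
grip_width: 13.6
finger_force: 30.0
time: 9.53
tool_pos: [478.5, 37.7, 97.1]
tcp_rot: [3.14, -0.004, 0.166]
contact_force: [-0.7, 0.2, -2.1]
grip_width: 13.7
finger_force: 30.0
[ 0.00955022  0.0332104  -0.00771415] [478.06217121  37.76501077  96.17538668]
```

View pics/l1.png

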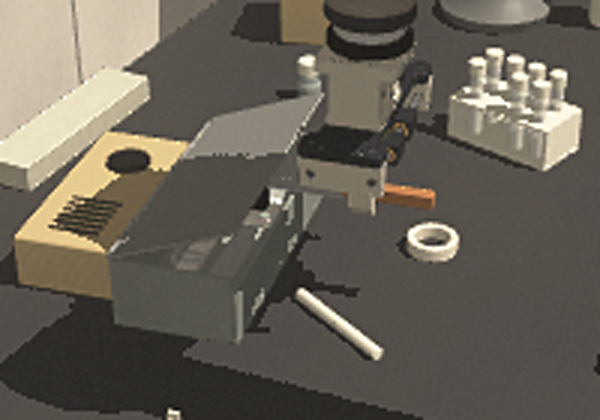

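```bash
python3 -m handwheel '.04 0 -.09 0 0 0 -1;.085 0 -.18 0 0 0 -1;.14 0 -.26 0 0 0 -1;.2 0 -.345 0 0 0 -1;.27 0 -.42 0 0 0 -1;.34 0 -.49 0 0 0 -1;.42 0 -.55 0 0 0 -1;.51 0 -.6 0 0 0 -1' && python3 -m handwheel '.09 0 -.05 0 0 0 -1;.18 0 -.085 0 0 0 -1;.27 0 -.115 0 0 0 -1;.37 0 -.135 0 0 0 -1;.37 0 -.135 0 0 0 -1'
python3 - <<'E'
from h import *
s=viewer.capture("side"); print(bot.get_obs()["moment"],bot.get_obs()["tool_pos"])
b=s["frame"][70:250,130:330]
cv2.imwrite("pics/l2.png",cv2.cvtColor(cv2.resize(b,None,fx=3,fy=3,interpolation=cv2.INTER_CUBIC),cv2.COLOR_RGB2BGR))
E
```

```text
time: 10.25
tool_pos: [526.7, 46.3, 154.8]
tcp_rot: [-3.141, 0.001, 0.165]
contact_force: [-1.3, -0.8, -0.6]
grip_width: 13.7
finger_force: 30.0
time: 10.67
tool_pos: [564.9, 52.4, 168.3]
tcp_rot: [3.141, -0.002, 0.165]
contact_force: [-0.4, -0.4, -0.7]
grip_width: 14.0
finger_force: 30.0
[0.03994545 0.06791708 0.02375632] [564.0344081   52.29979528 168.01641443]
```

View pics/l2.png

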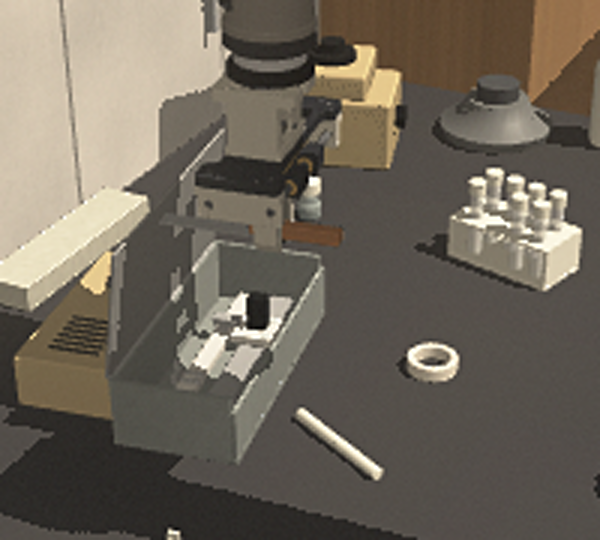

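```bash
python3 -m handwheel '.1 0 -.01 0 0 0 -1;.2 0 -.02 0 0 0 -1;.3 0 -.01 0 0 0 -1;.4 0 0 0 0 0 -1;.5 0 .02 0 0 0 -1;.6 0 .04 0 0 0 -1;.6 0 .04 0 0 0 -1;.6 0 .04 0 0 0 -1'
python3 - <<'E'
from h import *
s=viewer.capture("side"); print(bot.get_obs()["moment"],bot.get_obs()["tool_pos"])
b=s["frame"][70:250,130:330]
cv2.imwrite("pics/l3.png",cv2.cvtColor(cv2.resize(b,None,fx=3,fy=3,interpolation=cv2.INTER_CUBIC),cv2.COLOR_RGB2BGR))
E
```

```text
time: 11.38
tool_pos: [622.2, 62.1, 163.8]
tcp_rot: [3.142, 0.001, 0.165]
contact_force: [-0.5, -0.3, -1.5]
grip_width: 13.8
finger_force: 30.0
[0.01654192 0.03833915 0.00840703] [622.04813692  62.02718809 164.03701902]
```

View pics/l3.png

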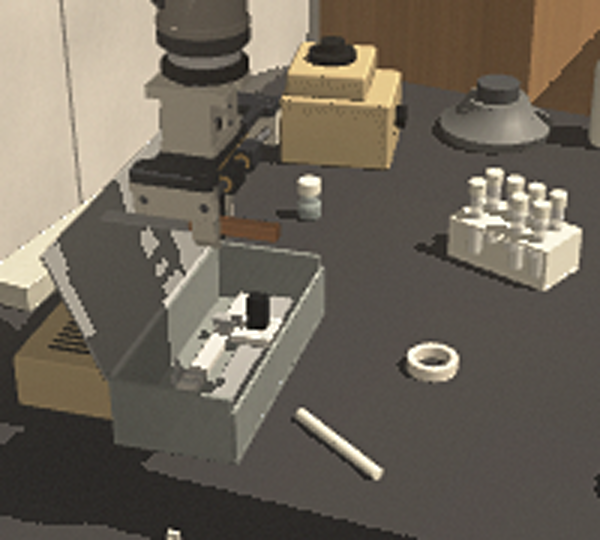

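```bash
python3 -m handwheel '-1 0 0 0 0 0 -1;-1 0 0 0 0 0 -1;-1 0 0 0 0 0 -1' && python3 -m handwheel '-.05 -.91 0 0 0 0 -1;-.05 -.91 0 0 0 0 -1;-.05 -.91 0 0 0 0 -1' && python3 -m handwheel '-.05 -.91 0 0 0 0 -1;-.05 -.91 0 0 0 0 -1;-.05 -.91 0 0 0 0 -1' && python3 -m handwheel '-.05 -.91 .45 0 0 .024 -1;-.05 -.91 .45 0 0 .024 -1;-.05 -.91 .45 0 0 .024 -1;-.05 -.91 .45 0 0 .024 -1;-.05 -.91 .45 0 0 .024 -1;-.05 -.91 .45 0 0 .024 -1'
```

```text
time: 11.68
tool_pos: [518.2, 45.5, 163.3]
tcp_rot: [-3.141, 0.006, 0.166]
contact_force: [1.2, -0.4, -0.3]
grip_width: 13.7
finger_force: 30.0
time: 11.93
tool_pos: [501.8, 138.5, 164.9]
tcp_rot: [-3.14, -0.001, 0.167]
contact_force: [0.1, 0.5, -0.9]
grip_width: 13.5
finger_force: 30.0
time: 12.18
tool_pos: [482.2, 228.0, 164.7]
tcp_rot: [-3.14, -0.001, 0.169]
contact_force: [-0.4, 0.1, -0.6]
grip_width: 13.5
finger_force: 30.0
time: 12.68
tool_pos: [464.6, 311.7, 119.8]
tcp_rot: [3.141, -0.001, 0.09]
contact_force: [0.0, -0.8, -0.8]
grip_width: 13.8
finger_force: 30.0
```

```bash
python3 - <<'E'
from h import *; import pickle
s=viewer.capture("side"); p=bot.get_obs()["tool_pos"]; print(p)
b=s["frame"][150:300,110:310]
cv2.imwrite("pics/r1.png",cv2.cvtColor(cv2.resize(b,None,fx=3,fy=3,interpolation=cv2.INTER_CUBIC),cv2.COLOR_RGB2BGR))
e=np.array([.996,.09,0])
for l in(105,0,-65): print(l,((proj(s,p+l*e+[0,0,12.4 if l>0 else 19])-[110,150])*3).round())
E
```

```text
[464.94556387 311.46533115 120.03476027]
105 [168. 188.]
0 [291. 210.]
-65 [371. 228.]
```

View pics/r1.png

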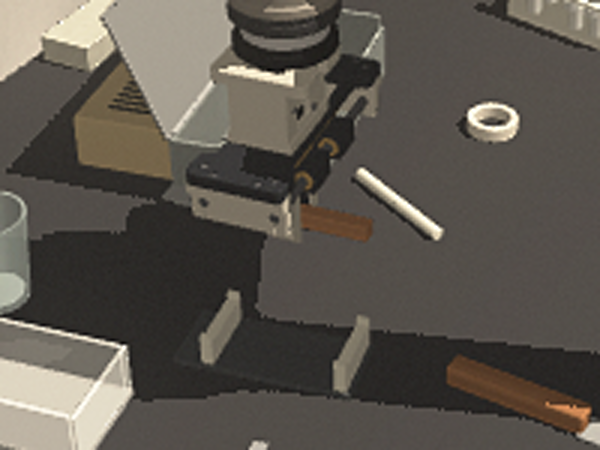

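```bash
python3 -m handwheel '0 0 .35 0 0 0 -1;0 0 .7 0 0 0 -1;0 0 .9 0 0 0 -1;0 0 .95 0 0 0 -1;0 0 1 0 0 0 -1;0 0 1 0 0 0 -1' && python3 -m handwheel '0 0 .025 0 0 0 -1;0 0 .03 0 0 0 -1;0 0 .03 0 0 0 -1'
```

```text
time: 13.23
tool_pos: [465.1, 312.0, 19.8]
tcp_rot: [-3.141, -0.001, 0.089]
contact_force: [-0.3, 0.7, -0.8]
grip_width: 13.5
finger_force: 30.0
time: 13.48
tool_pos: [464.9, 312.7, 17.2]
tcp_rot: [-3.141, -0.002, 0.09]
contact_force: [0.3, 0.2, -0.3]
grip_width: 13.8
finger_force: 30.0
```

```bash
python3 -m handwheel '0 0 .005 0 0 0 .3;0 0 .005 0 0 0 .3;0 0 .005 0 0 0 .3;0 0 .005 0 0 0 .3;0 0 .005 0 0 0 .3;0 0 .005 0 0 0 .3;0 0 .005 0 0 0 .3' && python3 -m handwheel '0 0 -.2 0 0 0 .3;0 0 -.5 0 0 0 .3;0 0 -1 0 0 0 .3;0 0 -1 0 0 0 .3;0 0 -1 0 0 0 .3' && python3 -m handwheel '-.3 0 -.5 0 0 0 .3;-.3 0 -.5 0 0 0 .3;-.3 0 -.5 0 0 0 .3'
python3 - <<'E'
from h import *; import pickle
t=viewer.capture("top");s=viewer.capture("side"); pickle.dump((t,s),open("cap2.pkl","wb"))
for n,c in(("t",t),("s",s)):
    for k in("knob","notch","cover_hinge"): print(n,k,[(np.round(r["centre"],1).tolist(),round(r["score"],2)) for r in viewer.recognise(k,c)[:3]])
a=cv2.resize(t["frame"][110:210,220:320],None,fx=3.9,fy=3.9,interpolation=cv2.INTER_CUBIC); b=cv2.resize(s["frame"][130:230,150:250],None,fx=3.9,fy=3.9,interpolation=cv2.INTER_CUBIC)
cv2.imwrite("pics/k.png",cv2.cvtColor(np.hstack([a,b]),cv2.COLOR_RGB2BGR))
E
```

```text
time: 14.07
tool_pos: [464.2, 312.5, 15.6]
tcp_rot: [3.141, 0.0, 0.09]
contact_force: [0.8, -0.2, -0.1]
grip_width: 55.4
finger_force: 0.0
time: 14.48
tool_pos: [466.2, 313.5, 119.1]
tcp_rot: [-3.139, -0.007, 0.09]
contact_force: [0.4, 0.5, -0.2]
grip_width: 59.5
finger_force: 0.0
time: 14.73
tool_pos: [433.7, 310.2, 167.0]
tcp_rot: [-3.141, -0.002, 0.091]
contact_force: [-0.6, 0.6, 0.5]
grip_width: 59.6
finger_force: 0.0
t knob [([285.2, 166.2], 0.58)]
t notch [([303.3, 218.8], 0.48)]
t cover_hinge [([269.3, 152.7], 0.87), ([194.0, 188.2], 0.51)]
s knob []
s notch []
s cover_hinge [([173.1, 173.8], 0.93), ([272.1, 186.0], 0.28)]
```

View pics/k.png

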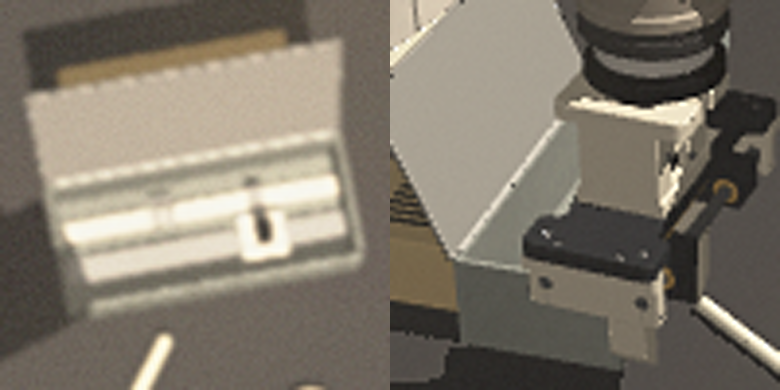

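```bash
python3 - <<'E'
from h import *
c=viewer.capture("top"); F=np.mean([c["frame"].astype(np.float32)]+[viewer.capture("top")["frame"] for _ in range(9)],0)
cl=viewer.capture("side")
ex=np.array([.9864,.1643,0]); ey=np.array([-.1643,.9864,0]); O=np.array([563,23.3,0])+70*ex
# side l3 frame reconstructed from the saved crop
l3=cv2.resize(cv2.cvtColor(cv2.imread("pics/l3.png"),cv2.COLOR_BGR2RGB),None,fx=1/3,fy=1/3,interpolation=cv2.INTER_AREA)
S=np.zeros((384,512,3),np.float32); S[70:250,130:330]=l3
def rect(c,F,z,k=2.6):
    ys=np.linspace(150,-150,780); xs=np.linspace(80,-80,290)
    m=np.array([[proj(c,O+a*ex+b*ey+[0,0,z]) for b in ys] for a in xs],np.float32)
    im=cv2.remap(F.astype(np.float32),m[...,0],m[...,1],cv2.INTER_CUBIC)
    im=np.clip((im-20)*1.1,0,255).astype(np.uint8).copy()
    for b in range(-140,141,20):
        u=int((150-b)*2.6-.5); cv2.line(im,(u,0),(u,8 if b else 20),(255,0,0),1)
    for a in range(-80,81,20): 
        v=int((80-a)/160*289); cv2.line(im,(0,v),(8 if a else 20,v),(255,0,0),1)
    return im
A=rect(c,F,50); B=rect(cl,S,50)
np.save("F.npy",F)
cv2.imwrite("pics/rect.png",cv2.cvtColor(np.vstack([A,B]),cv2.COLOR_RGB2BGR))
E
```

```text
(no output)
```

View pics/rect.png

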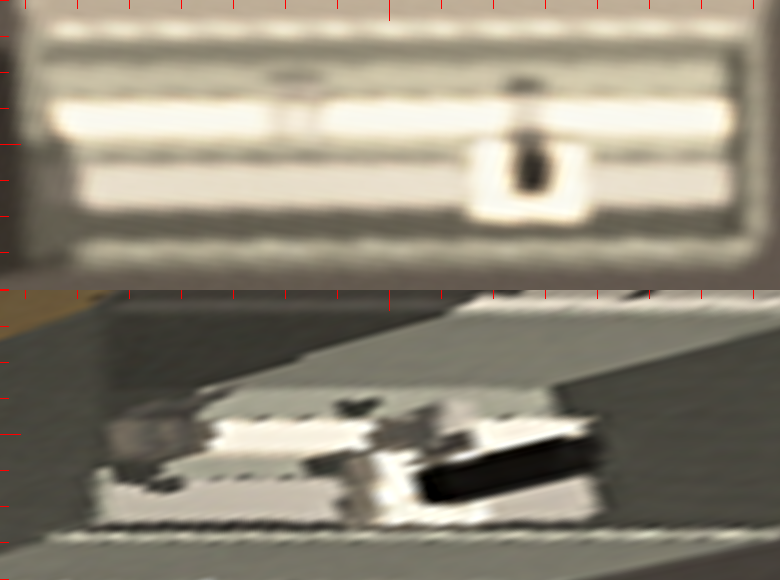

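```bash
python3 -m handwheel '.4 .867 0 0 0 0 .3;.4 .867 0 0 0 0 .3;.4 .867 0 0 0 0 .3' && python3 -m handwheel '.4 .867 0 0 0 0 .3;.4 .867 0 0 0 0 .3;.4 .867 0 0 0 0 .3' && python3 -m handwheel '.4 .867 0 0 0 0 .3;.4 .867 0 0 0 0 .3;.4 .867 0 0 0 0 .3' && python3 -m handwheel '.4 .867 0 0 0 -.024 .3;.4 .867 0 0 0 -.024 .3;.4 .867 0 0 0 -.024 .3;.4 .867 0 0 0 -.024 .3;.4 .867 0 0 0 -.024 .3'
python3 - <<'E'
from h import *; import pickle
t,_=pickle.load(open("cap2.pkl","rb")); F=np.load("F.npy").mean(2)
ex=np.array([.9864,.1643,0]); ey=np.array([-.1643,.9864,0]); O=np.array([563,23.3,0])+70*ex
def prof(x0,x1,z,ys):
    m=np.array([[proj(t,O+a*ex+b*ey+[0,0,z]) for b in ys] for a in np.linspace(x0,x1,8)],np.float32)
    return cv2.remap(F.astype(np.float32),m[...,0],m[...,1],cv2.INTER_LINEAR).mean(0)
ys=np.arange(15,58,2); print(ys.tolist()); print("strip",prof(8,20,50,ys).round().tolist()); print("tab",prof(36,40,50,ys).round().tolist())
yk=np.arange(-84,-24,2);print(yk.tolist()); print("plate",prof(-36,-28,50,yk).round().tolist()); print("knob",prof(-20,-10,50,yk).round().tolist())
p=bot.get_obs()["tool_pos"]; print(p,bot.get_obs()["tcp_rot"],(p-O)@ex,(p-O)@ey)
E
```

```text
time: 15.93
tool_pos: [484.1, 223.6, 165.8]
tcp_rot: [3.14, -0.001, 0.088]
contact_force: [1.4, -0.1, 0.5]
grip_width: 59.6
finger_force: 0.0
time: 16.18
tool_pos: [532.0, 140.2, 165.8]
tcp_rot: [3.14, -0.002, 0.087]
contact_force: [-0.2, -0.7, -1.1]
grip_width: 59.7
finger_force: 0.0
time: 16.43
tool_pos: [579.5, 57.3, 165.7]
tcp_rot: [3.14, -0.002, 0.087]
contact_force: [-0.4, 0.1, 0.0]
grip_width: 59.8
finger_force: 0.0
time: 16.85
tool_pos: [624.4, -20.8, 165.2]
tcp_rot: [-3.141, 0.001, 0.164]
contact_force: [-0.7, 0.7, 0.8]
grip_width: 59.5
finger_force: 0.0
[15, 17, 19, 21, 23, 25, 27, 29, 31, 33, 35, 37, 39, 41, 43, 45, 47, 49, 51, 53, 55, 57]
strip [242.0, 242.0, 242.0, 240.0, 238.0, 233.0, 228.0, 224.0, 224.0, 227.0, 228.0, 228.0, 225.0, 222.0, 223.0, 226.0, 232.0, 237.0, 240.0, 241.0, 242.0, 242.0]
tab [189.0, 189.0, 188.0, 185.0, 181.0, 174.0, 167.0, 160.0, 156.0, 153.0, 152.0, 151.0, 152.0, 153.0, 156.0, 161.0, 168.0, 174.0, 179.0, 182.0, 184.0, 185.0]
[-84, -82, -80, -78, -76, -74, -72, -70, -68, -66, -64, -62, -60, -58, -56, -54, -52, -50, -48, -46, -44, -42, -40, -38, -36, -34, -32, -30, -28, -26]
plate [186.0, 188.0, 194.0, 206.0, 220.0, 233.0, 240.0, 243.0, 244.0, 244.0, 243.0, 240.0, 235.0, 231.0, 228.0, 228.0, 229.0, 233.0, 236.0, 240.0, 243.0, 244.0, 244.0, 244.0, 242.0, 235.0, 226.0, 210.0, 197.0, 191.0]
knob [212.0, 212.0, 215.0, 220.0, 227.0, 236.0, 240.0, 243.0, 240.0, 232.0, 202.0, 161.0, 121.0, 85.0, 71.0, 68.0, 86.0, 116.0, 161.0, 202.0, 230.0, 242.0, 245.0, 244.0, 243.0, 238.0, 231.0, 221.0, 212.0, 210.0]
[624.40555446 -20.81464661 165.16591729] [-3.14054449e+00  1.14719226e-03  1.63811535e-01] -16.67615902002145 -53.603620010714764
```

```bash
python3 -m handwheel '.015 .01 .4 0 0 0 .3;.015 .01 .7 0 0 0 .3;.015 .01 .7 0 0 0 .3;.015 .01 .7 0 0 0 .3' && python3 -m handwheel '0 0 .2 0 0 0 .3;0 0 .4 0 0 0 .3;0 0 .62 0 0 0 .3;0 0 .62 0 0 0 .3;0 0 .62 0 0 0 .3;0 0 .62 0 0 0 -1;0 0 .62 0 0 0 -1;0 0 .62 0 0 0 -1' && python3 -m handwheel '0 0 0 0 0 0 -1;0 0 0 0 0 0 -1;0 0 0 0 0 0 -1;0 0 0 0 0 0 -1;0 0 0 0 0 0 -1;0 0 0 0 0 0 -1;0 0 0 0 0 0 -1;0 0 0 0 0 0 -1'
```

```text
time: 17.18
tool_pos: [624.9, -20.0, 94.9]
tcp_rot: [-3.14, 0.004, 0.167]
contact_force: [0.4, 0.4, 0.9]
grip_width: 59.6
finger_force: 0.0
time: 17.85
tool_pos: [627.6, -22.0, 35.7]
tcp_rot: [3.141, -0.003, 0.165]
contact_force: [0.6, -0.3, 0.2]
grip_width: 43.9
finger_force: 0.0
time: 18.52
tool_pos: [626.5, -22.1, 33.8]
tcp_rot: [3.141, -0.0, 0.165]
contact_force: [-1.6, -1.0, 1.6]
grip_width: 15.7
finger_force: 30.0
```

```bash
cat > q.py <<'E'
from h import *
ex=np.array([.9864,.1643,0]); ey=np.array([-.1643,.9864,0]); O=np.array([563,23.3,0])+70*ex
o=bot.get_obs(); p=o["tool_pos"]; print("Q x",((p-O)@ex).round(2),"y",((p-O)@ey).round(2),"Fy",(o["contact_force"]@ey).round(2),o["grip_width"].round(1))
E
python3 -m handwheel '0 -.1 0 0 0 0 -1;0 -.25 0 0 0 0 -1;0 -.4 0 0 0 0 -1;0 -.55 0 0 0 0 -1;0 -.68 0 0 0 0 -1;0 -.74 0 0 0 0 -1;0 -.74 0 0 0 0 -1;0 -.74 0 0 0 0 -1'; python3 q.py
for i in 1; do :; done
python3 -m handwheel '0 -.02 0 0 0 0 -1;0 -.02 0 0 0 0 -1;0 -.02 0 0 0 0 -1' >/dev/null; python3 q.py
python3 -m handwheel '0 -.02 0 0 0 0 -1;0 -.02 0 0 0 0 -1;0 -.02 0 0 0 0 -1' >/dev/null; python3 q.py
python3 -m handwheel '0 -.02 0 0 0 0 -1;0 -.02 0 0 0 0 -1;0 -.02 0 0 0 0 -1' >/dev/null; python3 q.py
python3 -m handwheel '0 -.02 0 0 0 0 -1;0 -.02 0 0 0 0 -1;0 -.02 0 0 0 0 -1' >/dev/null; python3 q.py
```

```text
time: 19.18
tool_pos: [613.8, 52.1, 33.8]
tcp_rot: [-3.141, 0.001, 0.166]
contact_force: [-3.6, 0.8, 4.5]
grip_width: 16.0
finger_force: 30.0Traceback (most recent call last):
  File "q.py", line 3, in <module>
    o=bot.get_obs(); p=o["tool_pos"]; print("Q x",((p-O)@ex).round(2),"y",((p-O)@ey).round(2),"Fy",(o["contact_force"]@ey).round(2),o["grip_width"].round(1))
                                                                                                                                    ^^^^^^^^^^^^^^^^^^^^^
AttributeError: 'float' object has no attribute 'round'
Traceback (most recent call last):
  File "q.py", line 3, in <module>
    o=bot.get_obs(); p=o["tool_pos"]; print("Q x",((p-O)@ex).round(2),"y",((p-O)@ey).round(2),"Fy",(o["contact_force"]@ey).round(2),o["grip_width"].round(1))
                                                                                                                                    ^^^^^^^^^^^^^^^^^^^^^
AttributeError: 'float' object has no attribute 'round'
Traceback (most recent call last):
  File "q.py", line 3, in <module>
    o=bot.get
[... 530 characters left out ...]
ntact_force"]@ey).round(2),o["grip_width"].round(1))
                                                                                                                                    ^^^^^^^^^^^^^^^^^^^^^
AttributeError: 'float' object has no attribute 'round'
Traceback (most recent call last):
  File "q.py", line 3, in <module>
    o=bot.get_obs(); p=o["tool_pos"]; print("Q x",((p-O)@ex).round(2),"y",((p-O)@ey).round(2),"Fy",(o["contact_force"]@ey).round(2),o["grip_width"].round(1))
                                                                                                                                    ^^^^^^^^^^^^^^^^^^^^^
AttributeError: 'float' object has no attribute 'round'
```

```bash
sed -i 's/,o\["grip_width"\].*)$/,o["contact_force"].round(1),o["time"])/' q.py; python3 q.py
python3 -m handwheel '0 -.01 0 0 0 0 -1;0 -.01 0 0 0 0 -1;0 -.01 0 0 0 0 -1' >/dev/null; python3 q.py
python3 -m handwheel '0 -.01 0 0 0 0 -1;0 -.01 0 0 0 0 -1;0 -.01 0 0 0 0 -1' >/dev/null; python3 q.py
python3 -m handwheel '0 -.01 0 0 0 0 -1;0 -.01 0 0 0 0 -1;0 -.01 0 0 0 0 -1' >/dev/null; python3 q.py
python3 -m handwheel '0 -.01 0 0 0 0 -1;0 -.01 0 0 0 0 -1;0 -.01 0 0 0 0 -1' >/dev/null; python3 q.py
```

```text
Q x -15.15 y 25.39 Fy -2.0 [-4.4 -2.8  4.9] 20.1833
Q x -15.17 y 26.44 Fy -3.3 [-4.2 -4.   5.4] 20.4333
Q x -15.19 y 27.55 Fy -2.26 [-3.7 -2.9  5.3] 20.6833
Q x -15.18 y 28.86 Fy -1.81 [-3.6 -2.4  6.1] 20.9333
Q x -15.19 y 30.24 Fy 0.26 [-4.1 -0.4  6. ] 21.1833
```

```bash

python3 -m handwheel '0 -.015 0 0 0 0 -1;0 -.015 0 0 0 0 -1;0 -.015 0 0 0 0 -1' >/dev/null; python3 q.py
python3 -m handwheel '0 -.01 0 0 0 0 -1;0 -.01 0 0 0 0 -1;0 -.01 0 0 0 0 -1' >/dev/null; python3 q.py
python3 -m handwheel '0 -.01 0 0 0 0 -1;0 -.01 0 0 0 0 -1;0 -.01 0 0 0 0 -1' >/dev/null; python3 q.py
python3 -m handwheel '0 -.01 0 0 0 0 -1;0 -.01 0 0 0 0 -1;0 -.01 0 0 0 0 -1' >/dev/null; python3 q.py
```

```text
Q x -15.19 y 32.25 Fy 1.77 [-3.8  1.2  5.4] 21.4333
Q x -15.18 y 33.06 Fy 1.07 [-3.5  0.5  6.1] 21.6833
Q x -15.15 y 33.72 Fy -1.1 [-3.5 -1.7  5.2] 21.9333
Q x -15.17 y 34.4 Fy -2.06 [-4.1 -2.8  4.7] 22.1833
```

```bash

python3 -m handwheel '0 -.01 0 0 0 0 -1;0 -.01 0 0 0 0 -1;0 -.01 0 0 0 0 -1' >/dev/null; python3 q.py
python3 -m handwheel '0 -.01 0 0 0 0 -1;0 -.01 0 0 0 0 -1;0 -.01 0 0 0 0 -1' >/dev/null; python3 q.py
```

```text
Q x -15.2 y 34.78 Fy -3.8 [-3.2 -4.4  4.9] 22.4333
Q x -15.16 y 35.06 Fy -7.58 [-4.2 -8.4  4.4] 22.6833
```

```bash

python3 -m handwheel '0 .018 0 0 0 0 -1;0 .018 0 0 0 0 -1;0 .018 0 0 0 0 -1;0 .018 0 0 0 0 -1;0 .018 0 0 0 0 -1;0 .018 0 0 0 0 -1' ; python3 q.py
python3 - <<'E'
from h import *
t=viewer.capture("side"); 
for k in("cover_lip","spatula","spatula_grip"):print(k,[(np.round(r["centre"]).tolist(),round(r["score"],2),at_z(t,r["centre"],33).round()) for r in viewer.recognise(k,t)[:3]])
im=t["frame"].astype(int); x0,y0,x1,y1=160,240,240,275
sub=im[y0:y1,x0:x1]; v,u=np.nonzero(sub[...,0]-sub[...,2]>60); Q=np.array([at_z(t,(a+x0,b+y0),35)[:2] for a,b in zip(u,v)]); print(len(u),Q.mean(0))
E
python3 q.py
```

```text
time: 23.18
tool_pos: [611.4, 66.2, 33.8]
tcp_rot: [3.141, 0.001, 0.164]
contact_force: [-3.5, -3.1, 5.2]
grip_width: 16.3
finger_force: 30.0
Q x -15.17 y 34.36 Fy -2.46 [-3.5 -3.1  5.2] 23.1833
cover_lip [([170.0, 156.0], 0.66, array([817., -71.,  33.]))]
spatula [([302.0, 289.0], 0.77, array([223., 320.,  33.])), ([207.0, 252.0], 0.62, array([475., 301.,  33.])), ([183.0, 315.0], 0.55, array([422., 500.,  33.]))]
spatula_grip [([300.0, 290.0], 0.91, array([227., 326.,  33.])), ([206.0, 257.0], 0.68, array([469., 319.,  33.])), ([187.0, 315.0], 0.56, array([413., 496.,  33.]))]
151 [443.42193766 306.46007701]
Q x -15.18 y 34.34 Fy -2.33 [-4.  -3.   5.3] 23.3833
```

```bash
python3 -c "
from plant import bot
print(bot.close_job())"
```

```text
the job is handed in; nothing more can be done
None
```

I handed the job in at about 23 s of the allowed 61 s and haven't been given a verdict: the cover is well past upright, the spatula is back on its rest, and the carriage is held at 30 N where the ball's pull reversed, which I take to be the notch (within about 1 mm).

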